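# Load the turning-blank rack and hold its gate open

## Robot

A 6-joint arm with a two-finger parallel gripper is mounted at the origin on the work surface. World frame = base frame: x ahead of the robot, y to its left, z up, the work surface at z = 0. Lengths are in m, angles in rad, forces in N, time in s.
With the tool pointing down it reaches from about 0.25 to 0.85 m from the base axis. Payload 12.5 kg.
Tool frame: the origin (TCP) lies midway between the tips of the shut fingers; the grasp point (between the pads) lies 19 mm behind it; z points along the fingers, y is the line along which they close (so a half turn about z gives the same grasp; the last joint's range is limited). The gripper opens to 93 mm and grips with 3 to 60 N. Pads are 15 mm wide; open, the fingers measure 128 mm over their backs; the gripper's body (75 mm by 188 mm) begins 65 mm behind the grasp point.
Start: joints at [1.048, 0.351, 1.652, -0, 1.139, -0.085], TCP at [0.233, 0.498, 0.219] pointing down, gripper open.
Joint ranges: [-2.75, 2.75], [-0.79, 2.1], [0.01, 2.65], [-1.57, 4.71], [0.07, 3.14], [-2.87, 2.87]. Speed limits (rad/s): [2.22, 2.22, 2.79, 3.14, 3.14, 3.14].

## Interface

Orientations are given as a rotation vector (axis times angle).
In Python, from rig import sense, camera, hand_in, trace gives the robot as it stands.
- The arm moves only by the tool arm_command, never from a script. Its argument "moves" is text: rows parted by semicolons, each of 7 numbers parted by spaces: the shift along the tool's x, y, z in cm, then the turn, a rotation vector about the tool's x, y, z in degrees, then the opening, from -1 (shut) to 1 (fully open). A call has 1 to 20 rows; each row shifts and turns the commanded pose from where the row before left it, along the tool's axes as they then stand; what a row does not reach is not made up. A row lasts 1/12 s, in which the tool goes at most 41.7 mm and 7.16 degrees, less where a joint would pass 70% of its speed; a pose out of reach is approached as far as the arm can. A call is refused whole if a number of a shift passes 4.17 or a number of a turn 7.16, either way. A call with a gripper value outside its range is refused whole. The fingers move at their own pace and stop on an object; "squeeze" is the grip in N (left out, the last holds). Time passes only in rows, so rows that do not move let the fingers close. It gives the time, the measured TCP pose, the force, the opening and the grip force at its end, in the units of the state.
- sense(): the state, without advancing time (a new reading comes with each control period).
- camera(name): name is "scene" or "top"; returns a dict with "image" (400x640x3 uint8, red, green, blue), "K" (3x3 intrinsics, pixels), "eye" and "orientation" of the camera in the world. Camera axes: x right, y down, z forward; pixel columns grow to the right and rows downward; lengths in m; the calibration is good to about 2 mm. A picture is of the moment at which its call begins. There is no depth.
- hand_in(): hands the job in; it is judged then, once.
Trained networks look in a picture, given as the dict that the camera call returned (one of the last four; its "shot" number tells which), for a name from the list of things; names that differ only in an ending like _2 or _b are one class to them, and where a whole thing is asked for, a point or a joint stands for the part that bears it (a point fixed in the world has none). Each returns a list of dicts, best first, with "conf" (0 to 1); they miss things now and then, are a little off and sometimes report something else, mostly with a low value. They report only what shows in the picture. A call takes as long as a camera call.
- trace(thing, picture): "mask" (400x640 bool, what is visible of it) and "xy" ([column, row] in pixels, amid what is visible of it).
The state is a dict: "time": time; "joints": joint angles; "qvel": joint speeds; "effort": joint torques, N m; "tcp_pos": TCP position; "eef_rot": TCP orientation; "ft_force": force on the tool from outside, world axes, zero at the start; "torque": the same for the moment, N m; "gripper_width": finger opening in m; "grip_force": force on a finger pad.
Only numpy, scipy, OpenCV 4.12 (cv2) and the standard library are available. Lean on these libraries where they do the work, as an engineer would, in place of code of your own. Each camera call takes 0.05 s, during which the arm holds its last target. There are 200 camera calls.

## Task

Lay the two loose wooden blanks flat in the rack, crosswise like the blanks already there, the short one in the narrow row and the long one in the wide row. Then open the rack's gate so that both rows can be drawn out: first squeeze the red catch on the rack fully home against its black post, then squeeze the yellow catch on the gate's handle and, keeping it squeezed, swing the gate out past its detent to at least 70 degrees. Finish while still holding the squeezed handle and keeping the gate that wide; leave the other things on the bench alone.

Things in the scene. Friction and masses are not known exactly. Their poses are not given: they have to be found in the camera images.
- rack: Grey painted wooden rack fixed to the bench, 165 (x) by 160 mm (y), walls 6 mm thick, 40 mm high, floor 6 mm thick. Origin: centre of its underside. Two open-topped rows run along its y, split by a 6 mm wall: the narrow short row on its -x side, the wide long row on its +x side. Its -y end is closed by a blue gate, 50 mm high, 8 mm thick, at y = -0.086, hinged at the -x end
- short_row (a point): Centre of the floor of the short row (60 mm wide in x, 154 mm long in y, y from -0.080 to +0.074 of this point); axes those of the rack
- long_row (a point): Centre of the floor of the long row (87 mm wide in x, 154 mm long in y, y from -0.080 to +0.074 of this point); axes those of the rack
- short_blank: Loose square pale wooden turning blank, 50 x 20 x 20 mm, lying on a 3 mm cork mat left of the rack; long axis x, origin at the centre of its underside
- long_blank: Loose blank like the short one but 75 x 20 x 20 mm; long axis x, origin at the centre of its underside. Which of the two lies where on the mat varies
- short_in_row: 50 mm blank already lying across the short row near its closed (+y) end, its centre about 60 mm beyond the row's middle: leave it in its row
- long_in_row: 75 mm blank already lying across the long row near its closed (+y) end, its centre about 60 mm beyond the row's middle: leave it in its row
- frame_catch (a joint): First catch: red tab and bolt on the rack beside the gate's free end, sliding along the rack's +x. 0 = bolt across the gate, 0.016 = fully home (bolt clear; it clears from 0.012). It stays where it is left (about 4 N of friction)
- frame_catch_grip (a point): Middle of the squeezed first catch: red tab and fixed black post beyond it (+x), each 10 mm thick in x, 18 mm wide in y, tops 100 mm above the bench, clear of ironwork from 66 mm up. Point is 88 mm up; rack axes. Squeeze along x. Outer faces: black 11.5 mm to +x; red 27.5 mm to -x at joint 0, 11.5 mm when home
- grip_catch (a joint): Second catch: yellow post on the gate's handle, its bolt holds the gate to the rack. 0 = out (locked), 0.010 = fully squeezed against its stop (bolt clear from 0.007). Spring-loaded: about 5 N to start, 11 N fully squeezed; springs out when let go
- handle_grip (a point): Middle of the squeezed gate handle, 93 mm from the hinge axis, 85 mm above the bench; x axis along the gate, hinge to free end (the rack's x when shut). Black fixed post on the hinge side, yellow post beyond; each 10 mm thick in x, 18 mm wide in y, from 60 to 96 mm up. Squeeze along x. Outer faces: black 13 mm to -x; yellow 23 mm to +x when out, 13 mm squeezed
- thumb_post: The fixed black thumb post of the gate's handle (10 x 18 x 46 mm), the hinge-side half of the squeeze handle; origin at the centre of its foot
- gate (a joint): Gate hinge, rad: 0 shut, grows as the free end swings outwards (from the rack's +x towards its -y, clockwise from above), stop at 1.5. A sprung detent resists from about 0.25 to 0.6 (some 3 N at the handle), then helps on to 0.95; a closing spring (0.12 N m per rad, 2 N at the handle when wide) pulls it back to the detent if let go
- gate_hinge (a point): Point on the gate's vertical hinge axis, 50 mm above the bench, at the rack's -x, -y corner; turns with the gate
- ferrule: Bystander: brass ferrule, 40 mm across, 22 mm high, origin at the centre of its underside
- pencil: Bystander: flat red carpenter's pencil, 160 x 13 x 8 mm, along its x, origin at the centre of its underside
- glue: Bystander: white glue bottle, 56 mm across, 150 mm high, origin at the centre of its underside
- gouge: Bystander: turning gouge with a dark wooden handle, 300 mm long, along its x, origin under its middle
- mallet: Bystander: mallet, 260 mm long, along its x, origin under its middle

How it is judged:
On the way, in this order (a step that is already met when the one before it is completed fails the run):
1. both loose blanks lie flat and crosswise in their own rows, let go, with the gate still shut (x of short_blank in the frame of short_row between -0.01 and 0.01 m and y of short_blank in the frame of short_row between -0.073 and 0.073 m and z of short_blank in the frame of short_row between -0.004 and 0.006 m and angle between the x axis of short_blank and the x axis of short_row, either way round below 0.35 rad and angle between each of short_blank, long_blank's own x axis and vertical above 1.47 rad and linear speed of each of short_blank, long_blank below 0.03 m/s and x of long_blank in the frame of long_row between -0.01 and 0.01 m and y of long_blank in the frame of long_row between -0.073 and 0.073 m and z of long_blank in the frame of long_row between -0.004 and 0.006 m and angle between the x axis of long_blank and the x axis of long_row, either way round below 0.35 rad and contact force between the fingers and short_blank below 0.3 N and contact force between the fingers and long_blank below 0.3 N and value of joint gate below 0.1 rad), for 0.2 s.
2. the red catch is squeezed home (13 mm or more) (value of joint frame_catch above 0.013 m), for 0.2 s.
3. the yellow catch is squeezed (7 mm or more) while the gate is still shut (value of joint frame_catch above 0.013 m and value of joint grip_catch above 0.007 m and value of joint gate below 0.15 rad), for 0.1 s.
4. the gate is past its detent, the handle still squeezed (value of joint gate above 0.95 rad and value of joint grip_catch above 0.007 m), for 0.1 s.
At the end, for the whole second after the job is handed in: Gate still, at 1.18 rad or more; handle squeezed by the fingers (yellow catch in 7 mm, over 3 N on its black post); red catch home (13 mm); short blanks in the short row, long ones in the long row: flat, crosswise within 0.35 rad, within 10 mm of the row's middle line, let go (value of joint gate above 1.18 rad and not (velocity of joint gate above 0.1 rad/s) and not (velocity of joint gate below -0.1 rad/s) and value of joint grip_catch above 0.007 m and contact force between the fingers and thumb_post above 3 N and value of joint frame_catch above 0.013 m and x of short_blank in the frame of short_row between -0.01 and 0.01 m and y of short_blank in the frame of short_row between -0.073 and 0.073 m and z of short_blank in the frame of short_row between -0.004 and 0.006 m and angle between the x axis of each of short_blank, short_in_row and the x axis of short_row, either way round below 0.35 rad and angle between each of short_blank, long_blank, short_in_row, long_in_row's own x axis and vertical above 1.47 rad and linear speed of each of short_blank, long_blank, short_in_row, long_in_row below 0.03 m/s and x of long_blank in the frame of long_row between -0.01 and 0.01 m and y of long_blank in the frame of long_row between -0.073 and 0.073 m and z of long_blank in the frame of long_row between -0.004 and 0.006 m and angle between the x axis of each of long_blank, long_in_row and the x axis of long_row, either way round below 0.35 rad and x of short_in_row in the frame of short_row between -0.01 and 0.01 m and y of short_in_row in the frame of short_row between -0.073 and 0.073 m and z of short_in_row in the frame of short_row between -0.004 and 0.006 m and x of long_in_row in the frame of long_row between -0.01 and 0.01 m and y of long_in_row in the frame of long_row between -0.073 and 0.073 m and z of long_in_row in the frame of long_row between -0.004 and 0.006 m and contact force between the fingers and short_blank below 0.3 N and contact force between the fingers and long_blank below 0.3 N); the arm keeps its last pose, push and grip.
It fails at once if the yellow catch is squeezed before the red one is home (value of joint grip_catch above 0.006 m and value of joint frame_catch below 0.01 m).
It fails at once if a bystander is pushed more than 30 mm or knocked over (distance of any of ferrule, pencil, glue, gouge, mallet from where it was at the start of the episode above 0.03 m or angle between glue's own z axis and vertical above 0.4 rad).
It also fails if it takes over 72 s, if anything falls off the work surface, if the arm or the gripper's body presses on something with over 40 N, if the wrist force passes 120 N, or if a joint passes its speed limit or range.

## Working session

There is one attempt and no reset: what is moved stays moved. The work goes in short steps, Python scripts to look and compute and a tool call to move; the robot and the scene stay as the last step left them, time stands still between calls to the robot, and variables do not carry over. Pictures are saved under pics/ and viewed, at most 10 in all, crops included, and the job is handed in when it is done.

Besides the shell and the picture viewer there is one more tool, called after "Emit:" as a command line: name --argument value ..., lists and objects as JSON in quotes. arm_command: Moves the arm, as the interface text tells. Its arguments: {"type":"object","properties":{"moves":{"type":"string"},"squeeze":{"type":"number"}},"required":["moves"]}

```bash
ls; mkdir -p pics; cat > h.py <<'E'
import numpy as np, cv2
from scipy.spatial.transform import Rotation as R
from rig import sense, camera, hand_in, trace
def rot(o):
    o=np.array(o,float)
    return o if o.shape==(3,3) else (R.from_rotvec(o).as_matrix() if o.size==3 else R.from_quat(o).as_matrix())
def ray(c,uv,z):
    d=rot(c['orientation'])@np.linalg.inv(c['K'])@np.array([uv[0],uv[1],1.])
    e=np.array(c['eye']); return e+d*(z-e[2])/d[2]
def proj(c,p):
    q=np.array(c['K'])@rot(c['orientation']).T@(np.array(p)-c['eye']); return q[:2]/q[2]
def save(c,n): cv2.imwrite('pics/'+n,c['image'][:,:,::-1])
E
python3 - <<'E'
from h import *
s=sense(); print({k:np.round(v,3) for k,v in s.items()})
for n in ('scene','top'):
    c=camera(n); save(c,n+'0.png'); print(n,c['K'],c['eye'],c['orientation'])
    for t in ['rack','short_blank','long_blank','short_in_row','long_in_row','frame_catch','grip_catch','thumb_post','gate','glue']:
        print(t,[(round(float(d['conf']),2),np.round(d['xy']).tolist(),int(d['mask'].sum())) for d in trace(t,c)[:3]])
E
```

```text
pics
{'time': np.float64(0.0), 'joints': array([ 1.048,  0.351,  1.652,  0.   ,  1.139, -0.085]), 'qvel': array([ 0.   ,  0.001,  0.   , -0.001,  0.001, -0.001]), 'effort': array([ 1.0000e-03, -4.9733e+01, -2.8525e+01,  7.0000e-02,  2.6000e-02,
       -0.0000e+00]), 'tcp_pos': array([0.233, 0.498, 0.218]), 'eef_rot': array([-6.820e-01, -3.066e+00,  2.000e-03]), 'ft_force': array([ 0.113, -0.129, -0.002]), 'torque': array([-0.033, -0.013, -0.022]), 'grip_force': np.float64(0.0), 'gripper_width': np.float64(0.094)}
scene [[378.13359955   0.         319.22667537]
 [  0.         378.13359955 198.39706835]
 [  0.           0.           1.        ]] [0.96058422 0.17329704 0.92632021] [-1.45962873 -2.39103482  0.66622645]
rack [(0.8, [363.0, 241.0], 4652)]
short_blank [(0.53, [474.0, 244.0], 189)]
long_blank [(0.52, [452.0, 301.0], 350), (0.47, [191.0, 238.0], 789)]
short_in_row [(0.41, [397.0, 229.0], 136)]
long_in_row [(0.59, [388.0, 260.0], 201)]
frame_catch [(0.73, [456.0, 199.0], 221), (0.59, [438.0, 349.0], 215), (0.44, [318.0, 254.0], 90)]
grip_catch [(0.57, [449.0, 349.0], 293), (0.47, [334.0, 232.0], 117)]
thumb_post []
gate [(0.9, [340.0, 220.0], 481)]
glue [(0.57, [190.0, 237.0], 848)]
top [[395.22456291   0.         315.85333887]
 [  0.         395.22456291 200.28412214]
 [  0.           0.           1.        ]] [ 0.44702121 -0.07143734  1.08719403] [-2.1691307   2.20183105 -0.08958773]
rack [(0.86, [260.0, 193.0], 3936), (0.67, [232.0, 218.0], 135)]
short_blank [(0.56, [163.0, 240.0], 209)]
long_blank [(0.8, [170.0, 180.0], 238)]
short_in_row [(0.68, [232.0, 218.0], 160)]
long_in_row [(0.5, [230.0, 183.0], 240)]
frame_catch [(0.41, [282.0, 192.0], 335), (0.39, [202.0, 284.0], 332)]
grip_catch [(0.59, [280.0, 176.0], 88)]
thumb_post []
gate [(0.77, [281.0, 190.0], 339), (0.64, [170.0, 177.0], 292)]
glue [(0.94, [407.0, 113.0], 601)]
```

```bash
python3 - <<'E'
import cv2
a=cv2.imread('pics/scene0.png'); b=cv2.imread('pics/top0.png')
cv2.imwrite('pics/top1.png',cv2.resize(b[110:310,110:376],None,fx=3,fy=3,interpolation=cv2.INTER_CUBIC))
cv2.imwrite('pics/scene1.png',cv2.resize(a[170:370,280:546],None,fx=3,fy=3,interpolation=cv2.INTER_CUBIC))
E
```

```text
(no output)
```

View pics/top0.png

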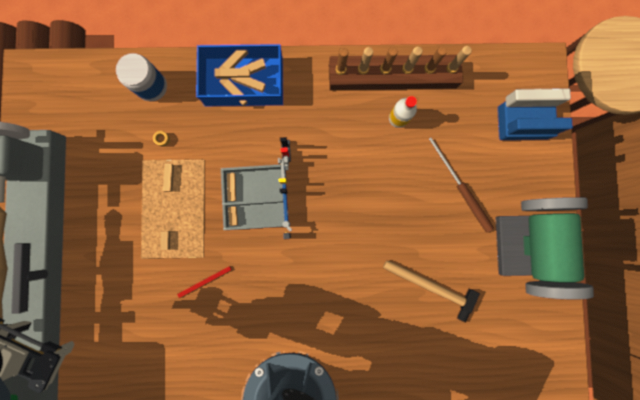

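View pics/top1.png

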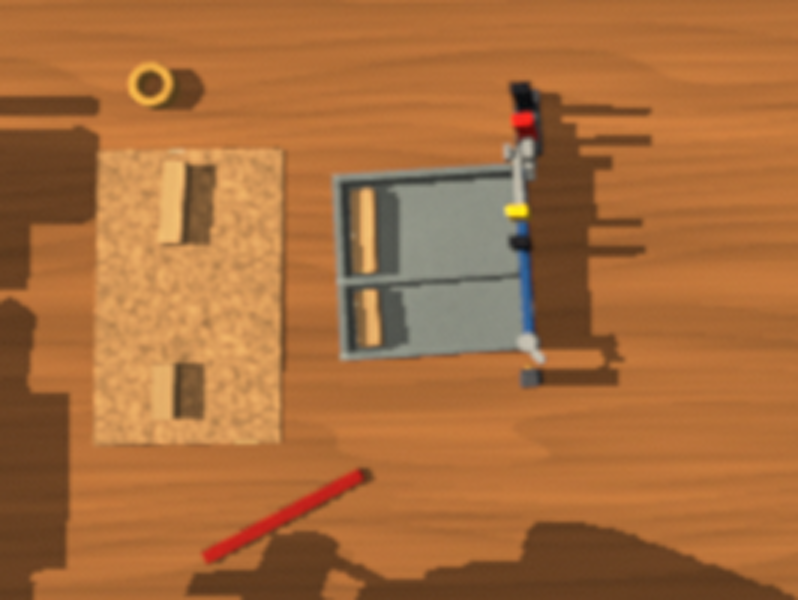

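View pics/scene1.png

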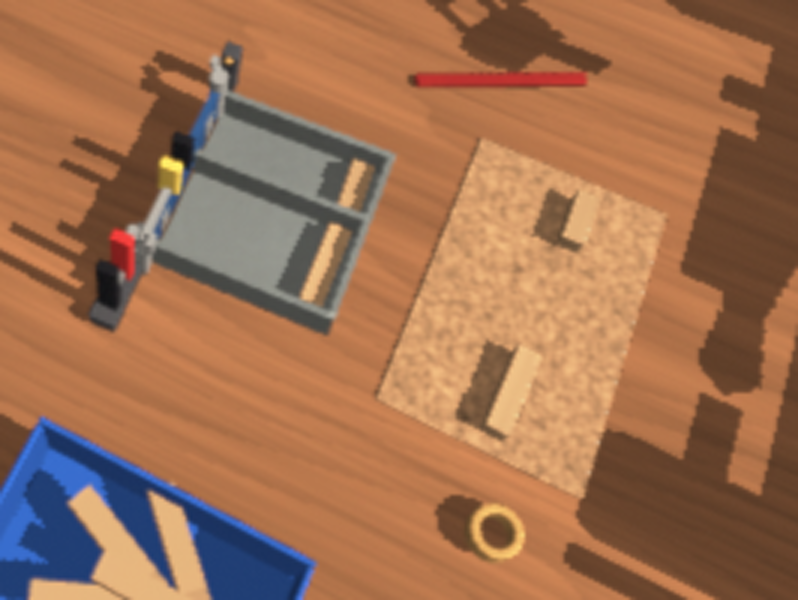

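The top view shows the rack at about (260,193), with its gate on the image's right (world -y). The long blank is at (168,177) and the short one at (165,240) on the mat. The red and black catch is at (284,150), and the yellow and black handle posts are at (282,182). Next I'll measure them.

```bash
cat > fit.py <<'E'
from h import *
from scipy.optimize import least_squares
T=camera('top'); S=camera('scene')
up=lambda u,o:np.array([(u[0]+.5)/3-.5+o[0],(u[1]+.5)/3-.5+o[1]])
t=lambda *u:(T,up(u,(110,110))); s=lambda *u:(S,up(u,(280,170)))
def fit(obs,g):
    def w(p,q): c,n=np.cos(p[2]),np.sin(p[2]); return [p[0]+c*q[0]-n*q[1],p[1]+n*q[0]+c*q[1],q[2]]
    f=lambda p:np.concatenate([proj(o[0],w(p,q))-o[1] for o,q in obs])
    r=least_squares(f,g); return r.x,np.round(r.fun.reshape(-1,2),1).tolist()
print('rack',fit([(t(333,176),(.0825,.08,.04)),(t(342,360),(-.0825,.08,.04)),(s(394,155),(-.0825,.08,.04)),(s(331,321),(.0825,.08,.04)),(s(224,92),(-.0825,-.08,.04))],[.45,.1,0]))
for n,L,ct,cs in (('long',.0375,[(166,160),(187,162),(183,244),(160,242)],[(505,437),(542,352)]),('short',.025,[(155,363),(177,365),(175,418),(152,418)],[])):
    q=[(L,.01,.023),(L,-.01,.023),(-L,-.01,.023),(-L,.01,.023)]
    print(n,fit([(t(*a),b) for a,b in zip(ct,q)],[.45,.3,0]), [np.round(ray(T,up(a,(110,110)),.023),4)[:2].tolist() for a in ct])
def tri(a,b):
    A=[];B=[]
    for c,uv in (a,b):
        d=rot(c['orientation'])@np.linalg.inv(c['K'])@[uv[0],uv[1],1]; d/=np.linalg.norm(d); P=np.eye(3)-np.outer(d,d); A.append(P);B.append(P@c['eye'])
    return np.linalg.lstsq(np.vstack(A),np.hstack(B),rcond=None)[0]
# tops: centre of top faces
for n,a,z in (('red',t(523,120),.1),('yellow',t(516,210),.096),('blackH',t(519,242),.096),('blackC',t(521,93),.1)):
    print(n,np.round(ray(a[0],a[1],z),4))
hsv=lambda c:cv2.cvtColor(c['image'],cv2.COLOR_RGB2HSV)
for n,lo,hi,wt,ws in (('yellow',(22,120,120),(35,255,255),(270,170,295,190),(325,215,350,240)),('red',(0,200,120),(6,255,255),(275,140,295,160),(310,240,330,265))):
    o=[]
    for c,w in ((T,wt),(S,ws)):
        m=cv2.inRange(hsv(c),lo,hi); k=np.zeros_like(m);k[w[1]:w[3],w[0]:w[2]]=m[w[1]:w[3],w[0]:w[2]]
        v,u=np.nonzero(k); o.append((c,np.array([u.mean(),v.mean()]))); print(n,len(u),u.min(),u.max(),v.min(),v.max(),o[-1][1])
    print('tri',tri(*o))
E
python3 fit.py
```

```text
rack (array([0.5401361 , 0.09039853, 0.05322212]), [[-0.0, -0.8], [0.1, -0.4], [0.1, -0.4], [0.5, -0.2], [-0.1, -0.7]])
long (array([ 0.59718974,  0.32172974, -0.05085558]), [[-0.1, 0.1], [0.2, -0.3], [-0.2, -0.1], [0.1, 0.3]]) [[0.6355, 0.3295], [0.6334, 0.3105], [0.5589, 0.3131], [0.561, 0.3338]]
short (array([ 0.42746672,  0.32771445, -0.03536748]), [[-0.0, -0.1], [0.1, -0.6], [-0.1, 0.5], [0.0, 0.3]]) [[0.4524, 0.3367], [0.4504, 0.3171], [0.4034, 0.3183], [0.4037, 0.3387]]
red [0.6516 0.0007 0.1   ]
yellow [0.5759 0.0075 0.096 ]
blackH [0.5488 0.0053 0.096 ]
blackC [0.6748 0.0022 0.1   ]
yellow 38 278 286 178 182 [282.07894737 179.94736842]
yellow 49 333 340 223 233 [336.83673469 226.71428571]
tri [0.5766222  0.00798331 0.08292277]
red 33 281 287 147 152 [283.84848485 149.63636364]fit.py:27: RuntimeWarning: Mean of empty slice.
  v,u=np.nonzero(k); o.append((c,np.array([u.mean(),v.mean()]))); print(n,len(u),u.min(),u.max(),v.min(),v.max(),o[-1][1])
  ret = ret.dtype.type(ret / rcount)
Traceback (most recent call last):
  File "fit.py", line 27, in <module>
    v,u=np.nonzero(k); o.append((c,np.array([u.mean(),v.mean()]))); print(n,len(u),u.min(),u.max(),v.min(),v.max(),o[-1][1])
                                                                                   ~~~~~^^
ValueError: zero-size array to reduction operation minimum which has no identity
```

```bash
cat > d.py <<'E'
# python3 d.py x y z yaw(of tool y, rad): tool-frame turn (deg about z) then shift (cm) after that turn
from h import *; import sys
x,y,z,w=map(float,sys.argv[1:5]); s=sense(); M=R.from_rotvec(s['eef_rot']).as_matrix()
c=np.arctan2(M[1,1],M[0,1]); e=np.array([x,y,z])-s['tcp_pos']; sn,cs=np.sin(w),np.cos(w)
print('t',round(float(s['time']),2),'tcp',np.round(s['tcp_pos'],4),'yaw',round(c,4),'tilt',np.round(M[:,2],3),'w',round(float(s['gripper_width']),4),'F',np.round(s['ft_force'],1),'g',s['grip_force'])
print('turn z deg',round(-np.degrees(w-c),2),'shift cm',np.round(100*np.array([-sn*e[0]+cs*e[1],cs*e[0]+sn*e[1],-e[2]]),2))
E
```

Emit:
arm_command --moves "0 0 0 0 0 -5.55 1; 0 0 0 0 0 -5.55 1; 0 0 0 0 0 -5.55 1; 0 0 0 0 0 -5.55 1; -3.1 -1.31 0.8 0 0 0 1; -3.1 -1.31 0.8 0 0 0 1; -3.1 -1.31 0.8 0 0 0 1; -3.1 -1.31 0.8 0 0 0 1; -3.1 -1.31 0.8 0 0 0 1; -3.1 -1.31 0.8 0 0 0 1; -3.1 -1.31 0.8 0 0 0 1; -3.1 -1.31 0.8 0 0 0 1; -3.1 -1.31 0.8 0 0 0 1; -3.1 -1.31 0.8 0 0 0 1; -3.1 -1.31 0.8 0 0 0 1; -3.1 -1.31 0.8 0 0 0 1; 0 0 0 0 0 0 1; 0 0 0 0 0 0 1; 0 0 0 0 0 0 1" --squeeze 15

```text
time: 2.78
tcp_pos: [0.5962, 0.3226, 0.1225]
eef_rot: [-0.079, -3.14, 0.0]
ft_force: [0.2, 0.1, 0.2]
gripper_width: 0.0932
grip_force: 0.0
```

```bash
python3 d.py .597 .322 .015 1.52
```

```text
t 2.78 tcp [0.5962 0.3226 0.1225] yaw 1.5204 tilt [-0.001 -0.    -1.   ] w 0.0932 F [0.2 0.1 0.2] g 0.0
turn z deg 0.02 shift cm [-0.08 -0.06 10.75]
```

Emit:
arm_command --moves "-0.08 -0.06 2.7 0 0 0 1; 0 0 2.7 0 0 0 1; 0 0 2.7 0 0 0 1; 0 0 1.65 0 0 0 1; 0 0 0.9 0 0 0 1; 0 0 0 0 0 0 1; 0 0 0 0 0 0 -1; 0 0 0 0 0 0 -1; 0 0 0 0 0 0 -1; 0 0 0 0 0 0 -1; 0 0 0 0 0 0 -1; 0 0 0 0 0 0 -1; 0 0 0 0 0 0 -1; 0 0 0 0 0 0 -1; 0 0 0 0 0 0 -1; 0 0 0 0 0 0 -1"

```text
time: 4.12
tcp_pos: [0.5975, 0.3217, 0.0161]
eef_rot: [-0.079, -3.141, 0.0]
ft_force: [0.2, -0.8, 0.1]
gripper_width: 0.0307
grip_force: 0.0
```

```bash
python3 - <<'E'
import numpy as np
a=.0532;c,s=np.cos(a),np.sin(a)
for n,x,y in (('long',.033,0),('short',-.0465,-.012)): print(n,.5401+c*x-s*y,.0904+s*x+c*y)
E
python3 d.py .597 .322 .12 1.52
```

```text
long 0.5730533120530664 0.09215477198895818
short 0.49430388646666407 0.07594434417808024
t 4.12 tcp [0.5975 0.3217 0.0161] yaw 1.5204 tilt [-0. -0. -1.] w 0.0307 F [ 0.2 -0.8  0.1] g 0.0
turn z deg 0.02 shift cm [  0.06   0.02 -10.39]
```

Emit:
arm_command --moves "0 0 0 0 0 0 -1; 0 0 0 0 0 0 -1; 0 0 0 0 0 0 -1; 0 0 0 0 0 0 -1; 0 0 0 0 0 0 -1; 0 0 -1 0 0 0 -1; 0 0 -2 0 0 0 -1; 0 0 -3 0 0 0 -1; 0 0 -3 0 0 0 -1; 0 0 -3 0 0 0 -1; 0 0 0 0 0 0 -1; 0 0 0 0 0 0 -1"

```text
time: 5.12
tcp_pos: [0.5983, 0.3221, 0.1387]
eef_rot: [0.079, 3.137, 0.003]
ft_force: [0.5, -0.8, -0.8]
gripper_width: 0.0201
grip_force: 15.0
```

```bash
python3 - <<'E'
from h import *
c=camera('scene'); cv2.imwrite('pics/g1.png',cv2.resize(c['image'][130:370,250:570,::-1],None,fx=2.4,fy=2.4))
E
python3 d.py .573 .092 .12 1.624
```

```text
t 5.17 tcp [0.5975 0.3218 0.1367] yaw 1.5204 tilt [ 0.001  0.    -1.   ] w 0.0197 F [ 0.   0.4 -1.3] g 14.999965131282806
turn z deg -5.93 shift cm [  3.67 -22.81   1.67]
```

View pics/g1.png

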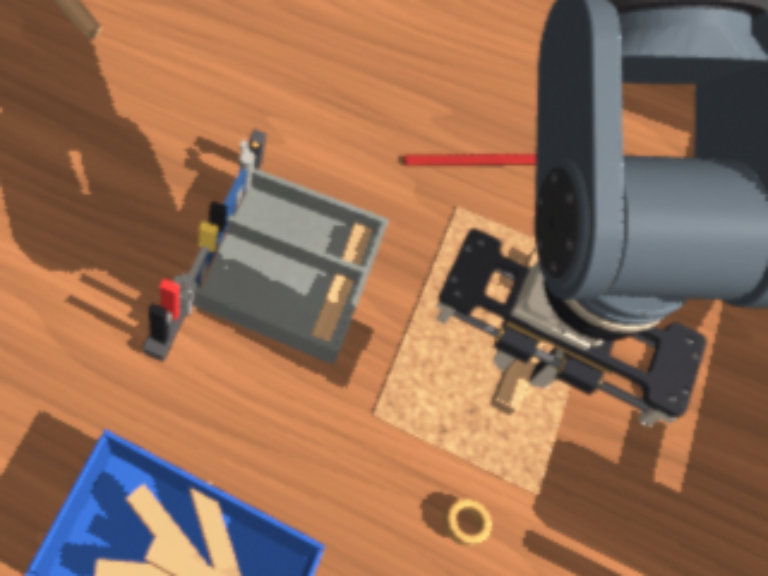

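The scene view shows the long blank held level at (515,385) in the crop. I'll carry it over the long row.

Emit:
arm_command --moves "0 0 0 0 0 -5.93 -1; 0.46 -2.85 0 0 0 0 -1; 0.46 -2.85 0 0 0 0 -1; 0.46 -2.85 0 0 0 0 -1; 0.46 -2.85 0 0 0 0 -1; 0.46 -2.85 0 0 0 0 -1; 0.46 -2.85 0 0 0 0 -1; 0.46 -2.85 0 0 0 0 -1; 0.45 -2.85 0 0 0 0 -1; 0 0 0 0 0 0 -1; 0 0 0 0 0 0 -1; 0 0 0 0 0 0 -1"

```text
time: 6.17
tcp_pos: [0.5727, 0.0925, 0.1354]
eef_rot: [0.083, -3.139, -0.0]
ft_force: [-1.8, 0.1, -0.3]
gripper_width: 0.02
grip_force: 15.0
```

```bash
python3 - <<'E'
from h import *
c=camera('top'); cv2.imwrite('pics/g2.png',cv2.resize(c['image'][130:260,200:330,::-1],None,fx=4.5,fy=4.5,interpolation=cv2.INTER_CUBIC))
E
python3 d.py .573 .092 .0195 1.624
```

```text
t 6.22 tcp [0.5728 0.0929 0.1355] yaw 1.6245 tilt [-0.001  0.    -1.   ] w 0.0196 F [ 0.1  0.1 -1. ] g 14.999986588954926
turn z deg 0.03 shift cm [-0.02 -0.09 11.6 ]
```

View pics/g2.png

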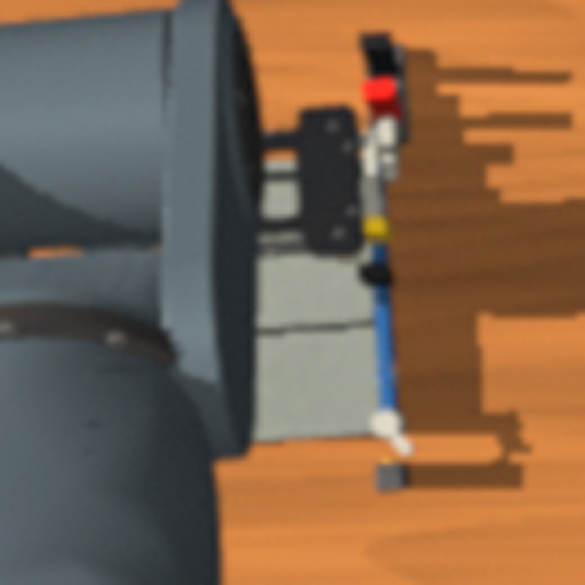

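Emit:
arm_command --moves "0 -0.05 2.5 0 0 0 -1; 0 0 2.5 0 0 0 -1; 0 0 2.5 0 0 0 -1; 0 0 1.5 0 0 0 -1; 0 0 0.6 0 0 0 -1; 0 0 0.5 0 0 0 -1; 0 0 0.4 0 0 0 -1; 0 0 0.4 0 0 0 -1; 0 0 0.2 0 0 0 -1; 0 0 0.2 0 0 0 -1; 0 0 0.2 0 0 0 -1; 0 0 0 0 0 0 -1; 0 0 0 0 0 0 -1; 0 0 0 0 0 0 -1"

```text
time: 7.38
tcp_pos: [0.5731, 0.0916, 0.0213]
eef_rot: [-0.083, 3.14, 0.0]
ft_force: [-0.5, -0.3, -0.5]
gripper_width: 0.02
grip_force: 15.0
```

```bash
python3 d.py .573 .092 .0195 1.624
```

```text
t 7.38 tcp [0.5731 0.0916 0.0213] yaw 1.6239 tilt [ 0.  0. -1.] w 0.02 F [-0.5 -0.3 -0.5] g 14.99985471367836
turn z deg -0.01 shift cm [0.01 0.04 0.18]
```

Emit:
arm_command --moves "0 0 0.1 0 0 0 -1; 0 0 0.1 0 0 0 -1; 0 0 0 0 0 0 -1; 0 0 0 0 0 0 -1; 0 0 0 0 0 0 -0.2; 0 0 0 0 0 0 -0.2; 0 0 0 0 0 0 -0.2; 0 0 0 0 0 0 -0.2; 0 0 0 0 0 0 -0.2; 0 0 0 0 0 0 -0.2; 0 0 -0.5 0 0 0 -0.2; 0 0 -1 0 0 0 -0.2; 0 0 -2 0 0 0 -0.2; 0 0 -2.5 0 0 0 -0.2; 0 0 -2.5 0 0 0 -0.2; 0 0 -3.0 0 0 0 0; 0 0 0 0 0 0 1"

```text
time: 8.8
tcp_pos: [0.5756, 0.0919, 0.1405]
eef_rot: [-0.083, 3.132, 0.001]
ft_force: [1.2, -0.9, 0.5]
gripper_width: 0.0463
grip_force: 0.0
```

```bash
python3 d.py .427 .327 .13 1.535
```

```text
t 8.8 tcp [0.5756 0.0919 0.1405] yaw 1.6241 tilt [ 0.009  0.001 -1.   ] w 0.0463 F [ 1.2 -0.9  0.5] g 0.0
turn z deg 5.1 shift cm [15.7  22.96  1.05]
```

Emit:
arm_command --moves "0 0 0 0 0 5.1 1; 1.94 2.87 0 0 0 0 1; 1.94 2.87 0 0 0 0 1; 1.94 2.87 0 0 0 0 1; 1.94 2.87 0 0 0 0 1; 1.94 2.87 0 0 0 0 1; 1.94 2.87 0 0 0 0 1; 1.94 2.87 0 0 0 0 1; 1.94 2.87 0 0 0 0 1; 0 0 0 0 0 0 1; 0 0 0 0 0 0 1; 0 0 0 0 0 0 1"

```text
time: 9.8
tcp_pos: [0.4264, 0.3264, 0.1345]
eef_rot: [0.056, 3.141, 0.0]
ft_force: [-0.3, -0.3, -0.2]
gripper_width: 0.0929
grip_force: 0.0
```

```bash
python3 - <<'E'
from h import *
T=camera('top'); S=camera('scene')
for c,n in ((T,'T'),(S,'S')):
  for t in ('long_in_row','long_blank'):
    print(n,t,[(round(float(d['conf']),2),np.round(d['xy'],1).tolist(),np.round(ray(c,d['xy'],.026)[:2],3).tolist()) for d in trace(t,c)[:3]])
a=T['image'][150:240,210:300,::-1]; b=S['image'][200:290,310:400,::-1]
cv2.imwrite('pics/g3.png',cv2.resize(np.hstack([a,b]),None,fx=4.4,fy=4.4,interpolation=cv2.INTER_CUBIC))
E
python3 d.py .4275 .3277 .015 1.535
```

```text
T long_in_row [(0.51, [228.5, 186.1], [0.57, 0.157])]
T long_blank [(0.54, [255.7, 185.1], [0.571, 0.083])]
S long_in_row [(0.65, [387.5, 258.0], [0.571, 0.15])]
S long_blank [(0.47, [365.6, 250.0], [0.577, 0.092])]
t 10.1 tcp [0.4266 0.3261 0.1342] yaw 1.5337 tilt [ 0. -0. -1.] w 0.0929 F [ 0.4  0.9 -0.8] g 0.0
turn z deg -0.07 shift cm [-0.08  0.17 11.92]
```

View pics/g3.png

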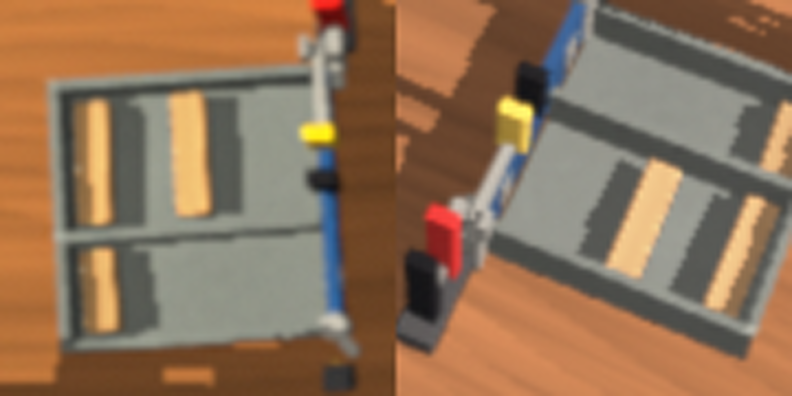

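Both views show the long blank flat in the long row, crosswise and near its middle ((190,153) in the crop). Now I'll pick up the short one.

Emit:
arm_command --moves "-0.08 0.17 2.7 0 0 0 1; 0 0 2.7 0 0 0 1; 0 0 2.7 0 0 0 1; 0 0 2.2 0 0 0 0; 0 0 1.1 0 0 0 0; 0 0 0.5 0 0 0 0; 0 0 0 0 0 0 -1; 0 0 0 0 0 0 -1; 0 0 0 0 0 0 -1; 0 0 0 0 0 0 -1; 0 0 0 0 0 0 -1; 0 0 0 0 0 0 -1; 0 0 0 0 0 0 -1; 0 0 0 0 0 0 -1; 0 0 0 0 0 0 -1; 0 0 0 0 0 0 -1; 0 0 0 0 0 0 -1; 0 0 0 0 0 0 -1"

```text
time: 11.6
tcp_pos: [0.4271, 0.3284, 0.0152]
eef_rot: [0.056, 3.141, 0.0]
ft_force: [-0.5, 0.9, 2.5]
gripper_width: 0.0199
grip_force: 15.0
```

```bash
python3 d.py .4943 .076 .13 1.624
```

```text
t 11.6 tcp [0.4271 0.3284 0.0152] yaw 1.5349 tilt [ 0.  0. -1.] w 0.0199 F [-0.5  0.9  2.5] g 14.978409111499786
turn z deg -5.1 shift cm [ -5.37 -25.56 -11.48]
```

Emit:
arm_command --moves "0 0 -1 0 0 0 -1; 0 0 -2.5 0 0 0 -1; 0 0 -4 0 0 0 -1; 0 0 -4 0 0 0 -1; 0 0 0 0 0 -5.1 -1; -0.6 -2.84 0 0 0 0 -1; -0.6 -2.84 0 0 0 0 -1; -0.6 -2.84 0 0 0 0 -1; -0.6 -2.84 0 0 0 0 -1; -0.6 -2.84 0 0 0 0 -1; -0.6 -2.84 0 0 0 0 -1; -0.6 -2.84 0 0 0 0 -1; -0.6 -2.84 0 0 0 0 -1; -0.57 -2.84 0 0 0 0 -1; 0 0 0 0 0 0 -1; 0 0 0 0 0 0 -1; 0 0 0 0 0 0 -1; 0 0 0 0 0 0 -1"

```text
time: 13.1
tcp_pos: [0.4939, 0.0768, 0.1303]
eef_rot: [0.085, -3.14, -0.0]
ft_force: [0.2, 0.9, -0.3]
gripper_width: 0.0198
grip_force: 15.0
```

```bash
python3 d.py .4943 .076 .019 1.624
```

```text
t 13.1 tcp [0.4939 0.0768 0.1303] yaw 1.6249 tilt [-0.  0. -1.] w 0.0198 F [ 0.2  0.9 -0.3] g 14.978672415018082
turn z deg 0.05 shift cm [-0.04 -0.08 11.13]
```

Emit:
arm_command --moves "0 -0.08 2.5 0 0 0 -1; 0 0 2.5 0 0 0 -1; 0 0 2.5 0 0 0 -1; 0 0 1.5 0 0 0 -1; 0 0 0.6 0 0 0 -1; 0 0 0.4 0 0 0 -1; 0 0 0.4 0 0 0 -1; 0 0 0.3 0 0 0 -1; 0 0 0.2 0 0 0 -1; 0 0 0.15 0 0 0 -1; 0 0 0 0 0 0 -1; 0 0 0 0 0 0 -1; 0 0 0 0 0 0 -1"

```text
time: 14.18
tcp_pos: [0.4944, 0.0751, 0.0199]
eef_rot: [-0.083, 3.14, -0.0]
ft_force: [0.3, 0.1, 0.1]
gripper_width: 0.0196
grip_force: 15.0
```

```bash
python3 d.py .4943 .076 .019 1.624
```

```text
t 14.18 tcp [0.4944 0.0751 0.0199] yaw 1.6239 tilt [ 0.  0. -1.] w 0.0196 F [0.3 0.1 0.1] g 14.978861063718796
turn z deg -0.0 shift cm [0.01 0.09 0.09]
```

Release, lift, and move over the red catch with a look at the result.

Emit:
arm_command --moves "0 0 0.08 0 0 0 -1; 0 0 0 0 0 0 -1; 0 0 0 0 0 0 -0.2; 0 0 0 0 0 0 -0.2; 0 0 0 0 0 0 -0.2; 0 0 0 0 0 0 -0.2; 0 0 0 0 0 0 -0.2; 0 0 0 0 0 0 -0.2; 0 0 -0.5 0 0 0 -0.2; 0 0 -1 0 0 0 -0.2; 0 0 -3 0 0 0 -0.2; 0 0 -4 0 0 0 0; 0 0 -4 0 0 0 1; 0 0 -3 0 0 0 1; 0 0 0 0 0 0 1; 0 0 0 0 0 0 1"

```text
time: 15.52
tcp_pos: [0.4949, 0.0752, 0.1759]
eef_rot: [-0.084, 3.137, 0.0]
ft_force: [0.5, 0.2, -0.4]
gripper_width: 0.0662
grip_force: 0.0
```

```bash
python3 d.py .670 .002 .17 .053
```

```text
t 15.52 tcp [0.4949 0.0752 0.1759] yaw 1.624 tilt [ 0.004  0.    -1.   ] w 0.0662 F [ 0.5  0.2 -0.4] g 0.0
turn z deg 90.01 shift cm [-8.24 17.09  0.59]
```

Emit:
arm_command --moves "0 0 0 0 0 6.92 1; 0 0 0 0 0 6.92 1; 0 0 0 0 0 6.92 1; 0 0 0 0 0 6.92 1; 0 0 0 0 0 6.92 1; 0 0 0 0 0 6.92 1; 0 0 0 0 0 6.92 1; 0 0 0 0 0 6.93 1; 0 0 0 0 0 6.93 1; 0 0 0 0 0 6.93 1; 0 0 0 0 0 6.93 1; 0 0 0 0 0 6.93 1; 0 0 0 0 0 6.93 1; -1.65 3.4 0 0 0 0 1; -1.65 3.4 0 0 0 0 1; -1.65 3.4 0 0 0 0 1; -1.65 3.4 0 0 0 0 1; -1.65 3.4 0 0 0 0 1; 0 0 0 0 0 0 1; 0 0 0 0 0 0 1"

```text
time: 17.18
tcp_pos: [0.6683, 0.001, 0.1712]
eef_rot: [-2.162, -2.276, 0.003]
ft_force: [-0.3, 0.6, 0.8]
gripper_width: 0.093
grip_force: 0.0
```

```bash
python3 - <<'E'
from h import *
T=camera('top'); S=camera('scene')
for t in ('short_blank','long_blank','short_in_row','long_in_row'):
    print(t,[(round(float(d['conf']),2),np.round(ray(c,d['xy'],.026)[:2],3).tolist()) for c in (T,S) for d in trace(t,c)[:2]])
a=T['image'][120:240,200:320,::-1]; b=S['image'][180:300,290:410,::-1]
cv2.imwrite('pics/g4.png',cv2.resize(np.hstack([a,b]),None,fx=3.3,fy=3.3,interpolation=cv2.INTER_CUBIC))
E
python3 d.py .670 .002 .17 .053
```

```text
short_blank [(0.43, [0.493, 0.072])]
long_blank [(0.67, [0.576, 0.093])]
short_in_row [(0.46, [0.483, 0.145])]
long_in_row [(0.72, [0.57, 0.157])]
t 17.68 tcp [0.6682 0.0019 0.1741] yaw 0.053 tilt [ 0. -0. -1.] w 0.0929 F [ 0.1 -0.3 -0.1] g 0.0
turn z deg 0.0 shift cm [-0.    0.18  0.41]
```

View pics/g4.png

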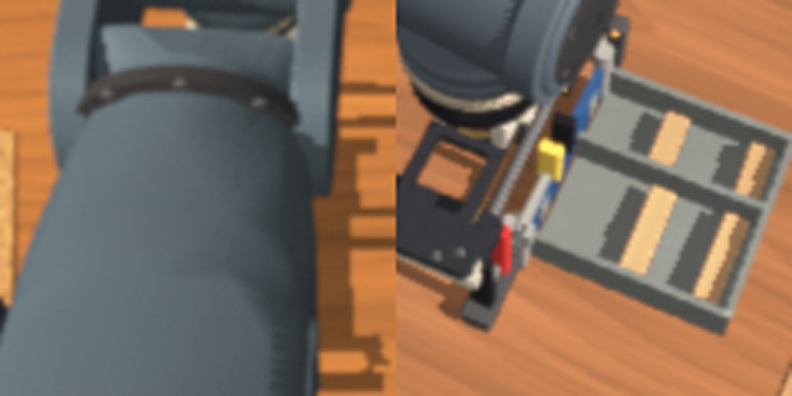

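Emit:
arm_command --moves "0 0.2 2.5 0 0 0 1; 0 0 2.5 0 0 0 1; 0 0 2.5 0 0 0 1; 0 0 1.6 0 0 0 1; 0 0 1 0 0 0 1; 0 0 0.2 0 0 0 1; 0 0 0 0 0 0 -1; 0 0 0 0 0 0 -1; 0 0 0 0 0 0 -1; 0 0 0 0 0 0 -1; 0 0 0 0 0 0 -1; 0 0 0 0 0 0 -1; 0 0 0 0 0 0 -1; 0 0 0 0 0 0 -1; 0 0 0 0 0 0 -1; 0 0 0 0 0 0 -1" --squeeze 25

```text
time: 19.02
tcp_pos: [0.6707, 0.0018, 0.0709]
eef_rot: [2.162, 2.279, 0.001]
ft_force: [21.8, 1.8, -17.6]
gripper_width: 0.0311
grip_force: 15.7
```

Emit:
arm_command --moves "0 0 0 0 0 0 -1; 0 0 0 0 0 0 -1; 0 0 0 0 0 0 -1; 0 0 0 0 0 0 -1; 0 0 0 0 0 0 -1; 0 0 0 0 0 0 -1; 0 0 0 0 0 0 -1; 0 0 0 0 0 0 -1"

```text
time: 19.68
tcp_pos: [0.6753, 0.0021, 0.0709]
eef_rot: [2.156, 2.273, 0.013]
ft_force: [31.0, 2.3, -19.7]
gripper_width: 0.022
grip_force: 25.0
```

```bash
python3 d.py .670 .002 .17 .053
```

```text
t 19.68 tcp [0.6753 0.0021 0.0709] yaw 0.0525 tilt [ 0.012  0.    -1.   ] w 0.022 F [ 31.    2.3 -19.7] g 25.046600103378296
turn z deg -0.03 shift cm [ 0.02 -0.52 -9.91]
```

Width 22 mm means the red catch is home. I'll centre, open, rise, and go over the handle.

Emit:
arm_command --moves "0 0.25 0 0 0 0 -1; 0 0.2 0 0 0 0 -1; 0 0 0 0 0 0 -1; 0 0 0 0 0 0 -1; 0 0 0 0 0 0 1; 0 0 0 0 0 0 1; 0 0 0 0 0 0 1; 0 0 0 0 0 0 1; 0 0 0 0 0 0 1; 0 0 -0.5 0 0 0 1; 0 0 -1 0 0 0 1; 0 0 -2.5 0 0 0 1; 0 0 -2.5 0 0 0 1; 0 0 0 0 0 0 1; 0 0 0 0 0 0 1; 0 0 0 0 0 0 1"

```text
time: 21.02
tcp_pos: [0.6746, 0.0021, 0.1358]
eef_rot: [-2.162, -2.279, 0.0]
ft_force: [-0.3, 0.5, 0.2]
gripper_width: 0.0921
grip_force: 0.0
```

```bash
python3 d.py .558 .006 .136 .053; python3 - <<'E'
from h import *
S=camera('scene'); cv2.imwrite('pics/g5.png',cv2.resize(S['image'][170:300,270:400,::-1],None,fx=4.5,fy=4.5,interpolation=cv2.INTER_CUBIC))
E
```

```text
t 21.02 tcp [0.6746 0.0021 0.1358] yaw 0.0528 tilt [-0.  0. -1.] w 0.0921 F [-0.3  0.5  0.2] g 0.0
turn z deg -0.01 shift cm [  1.01 -11.63  -0.02]
```

View pics/g5.png

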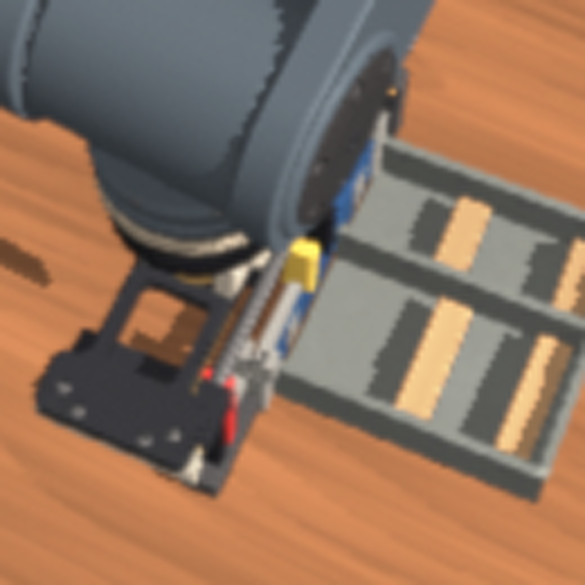

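The view shows both blanks still in place and the red catch pushed over at (215,390). Now the handle.

Emit:
arm_command --moves "0.25 -2.9 0 0 0 0 1; 0.25 -2.9 0 0 0 0 1; 0.25 -2.9 0 0 0 0 1; 0.25 -2.9 0 0 0 0 1; 0 0 0 0 0 0 1; 0 0 0 0 0 0 1; 0 0 2 0 0 0 1; 0 0 2 0 0 0 1; 0 0 1.5 0 0 0 1; 0 0 1 0 0 0 1; 0 0 0.4 0 0 0 1; 0 0 0 0 0 0 1; 0 0 0 0 0 0 1" --squeeze 30

```text
time: 22.15
tcp_pos: [0.5591, 0.0059, 0.0672]
eef_rot: [2.162, 2.279, 0.0]
ft_force: [0.1, 1.0, 1.3]
gripper_width: 0.0926
grip_force: 0.0
```

```bash
python3 d.py .558 .006 .067 .053
```

```text
t 22.15 tcp [0.5591 0.0059 0.0672] yaw 0.0528 tilt [ 0.001 -0.    -1.   ] w 0.0926 F [0.1 1.  1.3] g 0.0
turn z deg -0.01 shift cm [ 0.02 -0.11  0.02]
```

Emit:
arm_command --moves "0 0 0 0 0 0 -1; 0 0 0 0 0 0 -1; 0 0 0 0 0 0 -1; 0 0 0 0 0 0 -1; 0 0 0 0 0 0 -1; 0 0 0 0 0 0 -1; 0 0 0 0 0 0 -1; 0 0 0 0 0 0 -1; 0 0 0 0 0 0 -1; 0 0 0 0 0 0 -1; 0 0 0 0 0 0 -1; 0 0 0 0 0 0 -1; 0 0 0 0 0 0 -1; 0 0 0 0 0 0 -1; 0 0 0 0 0 0 -1; 0 0 0 0 0 0 -1; 0 0 0 0 0 0 -1"

```text
time: 23.57
tcp_pos: [0.5588, 0.0059, 0.0669]
eef_rot: [2.162, 2.279, 0.001]
ft_force: [3.3, 0.6, -1.7]
gripper_width: 0.0255
grip_force: 30.0
```

```bash
python3 d.py .558 .006 .067 .053
```

```text
t 23.57 tcp [0.5588 0.0059 0.0669] yaw 0.0528 tilt [ 0.001 -0.    -1.   ] w 0.0255 F [ 3.3  0.6 -1.7] g 30.01050442457199
turn z deg -0.01 shift cm [ 0.01 -0.08 -0.01]
```

Emit:
arm_command --moves "-0.65 -0.02 0 0 0 4 -1; -0.65 -0.02 0 0 0 4 -1; -0.65 -0.02 0 0 0 4 -1; -0.65 -0.02 0 0 0 4 -1; -0.65 -0.03 0 0 0 4 -1; -0.65 -0.02 0 0 0 4 -1; -0.65 -0.02 0 0 0 4 -1; -0.65 -0.02 0 0 0 4 -1; -0.65 -0.02 0 0 0 4 -1; -0.65 -0.03 0 0 0 4 -1; 0 0 0 0 0 0 -1; 0 0 0 0 0 0 -1"

```text
time: 24.57
tcp_pos: [0.5396, -0.0549, 0.0668]
eef_rot: [-2.81, -1.404, 0.001]
ft_force: [1.0, 3.0, -3.6]
gripper_width: 0.0256
grip_force: 30.0
```

```bash
python3 d.py .558 .006 .067 .053
```

```text
t 24.57 tcp [ 0.5396 -0.0549  0.0668] yaw -0.6439 tilt [-0.001  0.    -1.   ] w 0.0256 F [ 1.   3.  -3.6] g 30.036568343639374
turn z deg -39.93 shift cm [ 5.98  2.15 -0.02]
```

Emit:
arm_command --moves "-0.65 -0.02 0 0 0 4 -1; -0.65 -0.02 0 0 0 4 -1; -0.65 -0.02 0 0 0 4 -1; -0.65 -0.02 0 0 0 4 -1; -0.65 -0.03 0 0 0 4 -1; -0.65 -0.02 0 0 0 4 -1; -0.65 -0.02 0 0 0 4 -1; -0.65 -0.02 0 0 0 4 -1; -0.65 -0.02 0 0 0 4 -1; -0.65 -0.03 0 0 0 4 -1; 0 0 0 0 0 0 -1; 0 0 0 0 0 0 -1; 0 0 0 0 0 0 -1; 0 0 0 0 0 0 -1; 0 0 0 0 0 0 -1; 0 0 0 0 0 0 -1"

```text
time: 25.9
tcp_pos: [0.4864, -0.0888, 0.0668]
eef_rot: [-3.12, -0.361, 0.001]
ft_force: [1.4, 7.1, 2.6]
gripper_width: 0.0254
grip_force: 30.0
```

```bash
python3 d.py .49 -.088 .067 -1.35;  python3 - <<'E'
from h import *
S=camera('scene'); cv2.imwrite('pics/g6.png',cv2.resize(S['image'][150:300,250:400,::-1],None,fx=4,fy=4,interpolation=cv2.INTER_CUBIC))
E
```

```text
t 25.9 tcp [ 0.4864 -0.0888  0.0668] yaw -1.3404 tilt [-0.001  0.001 -1.   ] w 0.0254 F [1.4 7.1 2.6] g 30.027008056640625
turn z deg 0.55 shift cm [ 0.36  0.   -0.02]
```

View pics/g6.png

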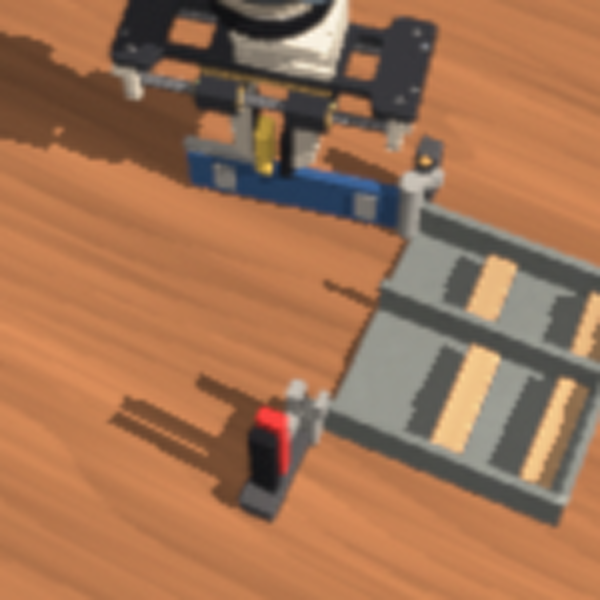

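The gate stands open at about 1.38 rad with the handle still squeezed at (275,145). The red catch is against its post at (270,440), and the blanks are in place.

```bash
python3 -c "
from rig import hand_in
print(hand_in())"
```

```text
the job is handed in; nothing more can be done
None
```

The job is handed in: both blanks lie flat in their rows, the red catch is home, and the gate is held open at about 1.38 rad with the handle squeezed; `hand_in()` gave no verdict.

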